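# Open the label box against its rubber buffer

### The job

The blue box is bolted shut: slide its bolt fully open, lift the lid by its bar handle and swing it right over until it meets the red rubber buffer behind. Feel for the buffer, whose setting is different every time: press the lid firmly against it for a moment without squashing it, then let go so that the lid stays leaning on the buffer. Leave the two glass oil bottles where they stand.

Things in the scene. Friction and masses are not known exactly. Their poses are not given: they have to be found in the camera images.
- box: fixed blue open box, 120 mm deep (x) by 200 mm wide (y) by 86 mm high, holding a label roll and a tin, on the right-hand table, which is 3 mm higher than the left; origin at the centre of its underside; +x points from the handle side to the hinge side, -y towards the end with the bolt, z up. Heights below are above this underside
- hinge (a point): point on the lid's hinge axis, on the box's far (+x) rim 90 mm above its underside, level with the middle of the handle in y; the hinge axis runs along the box's y
- lid (a joint): angle of the blue lid in rad: 0 shut, 1.57 upright, grows as it opens. The hinge is stiff (0.30 N m, about 2 N at the handle), so the lid stays where it is left. It meets the buffer somewhere between about 1.75 and 2.05
- handle (a point): middle of the lid's round bar handle: 10 mm thick, parallel to the box's y, 60 mm free between its end arms, 162 mm from the hinge axis and 42 mm clear of the lid's front edge. Shut, it lies in front of the box, level with the hinge; it moves on a circle about the hinge, up and then over towards the box's +x
- bolt (a joint): travel of the bolt in m: 0 bolted, 0.030 fully open (its end stop). It slides along the box's -y with about 3 N of friction, covers the lid's front edge and holds the lid shut until 0.026
- bolt_knob (a point): top centre of the bolt's black upright knob, 14 mm in diameter, which stands 26 mm above the flat steel bolt; the knob's top is 128 mm high, the lid's upper face 94 mm; it moves with the bolt
- stop: fixed steel post behind the box, on the side away from the bolt, 195 mm high, origin at its foot, with all it carries: a rod screwed out 0 to 25 mm (not measured) with a red nose 22 mm across, 80 mm above the hinge. The nose springs at 3.5 N/mm; 3 to 22 N on it is right, which at the handle feels like half of that plus 2 N of hinge friction
- oil_a: clear glass oil bottle with a black cap, 50 mm in diameter, 102 mm high, to the right of the box; origin under its centre
- oil_b: second clear glass oil bottle of the same kind, close behind the box; origin under its centre

How it is judged:
By the outcome, as a careful person would: the job done as asked, in the order asked, and still so for the second after the job is handed in, with the robot touching nothing.
It also fails if it takes over 67 s, if anything falls off the work surface, if the arm or the gripper's body presses on something with over 40 N, if the wrist force passes 120 N, or if a joint passes its speed limit or range.

### The arm

A 6-joint arm with a two-finger parallel gripper is mounted at the origin on the work surface; the furniture and walls round the work are solid. World frame = base frame: x ahead of the robot, y to its left, z up, the work surface at z = 0. Lengths are in m, angles in rad, forces in N, time in s.
With the tool pointing down it reaches from about 0.35 to 0.85 m from the base axis. Payload 8.1 kg.
Tool frame: the origin (TCP) lies where the fingers leave the gripper's body, on its centre line; the fingertips stand 73 mm ahead of it and the grasp point (between the pads) lies 54 mm ahead of it; z points along the fingers, y is the line along which they close (so a half turn about z gives the same grasp; the last joint's range is limited). The gripper opens to 85 mm and grips with 20 to 120 N. Pads are 22 mm wide; open, the fingers measure 114 mm over their backs; the gripper's body (76 mm by 85 mm) begins 54 mm behind the grasp point. The pads swing forward as they close: fully open they stand 13 mm farther back than shut.
Start: joints at [-1.367, 0.13, 1.488, -0, 1.523, -0.085], TCP at [0.171, -0.575, 0.304] pointing down, gripper open.
Joint ranges: [-2.96, 2.96], [-0.89, 2.26], [0.02, 2.5], [-1.34, 4.48], [0, 2.73], [-2.66, 2.66]. Speed limits (rad/s): [2.39, 2.39, 2.79, 3.14, 3.14, 3.14].

### API

Orientations are given as a unit quaternion [w, x, y, z].
In Python, from plant import r, vision gives the robot as it stands.
- The arm moves only by the tool step_arm, never from a script. Its argument "motion" is one flat list of numbers, 5 for each row, row after row: the finger opening in m, from 0 to 0.0854, then the shift along the tool's x, y, z in m, then the turn about the tool's z in degrees. A call has 1 to 8 rows; each row is the pose to reach, as a shift and turn from the pose commanded when the call began, along the tool's axes at that moment; what a row does not reach only later rows make up. A row lasts 1/12 s, in which the tool goes at most 41.7 mm and 7.16 degrees, less where a joint would pass 70% of its speed; a pose out of reach is approached as far as the arm can. A call with a gripper value outside its range is refused whole. The fingers move at their own pace and stop on an object; the grip force is fixed at half the most. Time passes only in rows, so rows that repeat a pose let the fingers close. It gives the time, the measured TCP pose, the force, the opening and the grip force at its end, in the units of the state.
- r.get_state(): the state, without advancing time (a new reading comes with each control period).
- vision.grab_frame(name): name is "scene" or "top" or "wrist"; returns a dict with "img" (384x512x3 uint8, blue, green, red), "intrinsics" (3x3 intrinsics, pixels), "rvec" (rotation vector, rad) and "tvec" (3), from world to camera coordinates, as OpenCV has them. Camera axes: x right, y down, z forward; pixel columns grow to the right and rows downward; lengths in m; the calibration is good to about 2 mm. The wrist camera is an equidistant fisheye: a pixel r from the principal point sees the ray r / f radians off the axis. A picture is of the moment at which its call begins. There is no depth.
- r.job_done(): hands the job in; it is judged then, once.
The state is a dict: "t": time; "q": joint angles; "qd": joint speeds; "joint_torque": joint torques, N m; "eef_pos": TCP position; "eef_rot": TCP orientation; "ft_force": force on the tool from outside, world axes, zero at the start; "moment": the same for the moment, N m; "finger_gap": opening from 0.0 (shut) to 1.0 (fully open); "finger_force": force on a finger pad.
Only numpy, scipy, OpenCV 4.12 (cv2) and the standard library are available. Lean on these libraries where they do the work, as an engineer would, in place of code of your own. Each camera call takes 0.05 s, during which the arm holds its last target. There are 200 camera calls.

## Working session

There is one attempt and no reset: what is moved stays moved. The work goes in short steps, Python scripts to look and compute and a tool call to move; the robot and the scene stay as the last step left them, time stands still between calls to the robot, and variables do not carry over. Pictures are saved under pics/ and viewed, at most 12 in all, crops included, and the job is handed in when it is done.

Besides the shell and the picture viewer there is one more tool, called after "Emit:" as name(argument=value, ...) on one line, values as JSON. step_arm: Moves the arm, as the interface text tells. Its arguments: {"type":"object","properties":{"motion":{"type":"array","items":{"type":"number"}}},"required":["motion"]}

```bash
ls && mkdir -p pics
python3 - <<'E'
from plant import r, vision
import cv2,numpy as np
print(r.get_state())
for n in ["scene","top","wrist"]:
    f=vision.grab_frame(n); cv2.imwrite(f"pics/{n}0.png",f["img"])
    np.savez(f"pics/{n}0.npz",**{k:np.array(f[k]) for k in f})
    R=cv2.Rodrigues(np.array(f["rvec"]))[0]; print(n,f["intrinsics"],(-R.T@np.array(f["tvec"]).ravel()),R)
a=[cv2.imread(f"pics/{n}0.png") for n in ["scene","top"]]
E
```

```text
pics
{'t': 0.0, 'q': array([-1.36738211e+00,  1.31140680e-01,  1.48925070e+00,  6.28667520e-05,
        1.52300803e+00, -8.53955395e-02]), 'qd': array([-0.00086504, -0.001322  ,  0.00201832, -0.00121127,  0.00046591,
        0.00053458]), 'joint_torque': array([-3.22299915e-03, -5.69402111e+01, -5.00557351e+01, -5.48654443e-04,
        1.46921701e-02, -1.55060195e-05]), 'eef_pos': array([ 0.17084637, -0.57473945,  0.30287224]), 'eef_rot': array([-9.03658004e-04,  9.89591537e-01,  1.43901957e-01, -2.19353803e-05]), 'ft_force': array([-0.04796886, -0.19778287, -0.24541161]), 'moment': array([-0.03379245,  0.01997771,  0.00032096]), 'finger_force': 0.0, 'finger_gap': 1.0024004967455564}
scene [[381.89205572   0.         260.97579152]
 [  0.         381.89205572 188.70250629]
 [  0.           0.           1.        ]] [-0.07631445 -0.81663698  0.48661774] [[ 0.66049348 -0.75079297  0.00763388]
 [-0.33941446 -0.30763057 -0.88891015]
 [ 0.66973591  0.58452831 -0.45801798]]
top [[361.76175887   0.         254.00208587]
 [  0.         361.76175887 191.76957447]
 [  0.           0.           1.        ]] [ 0.33945812 -0.31423599  0.94719974] [[-0.02479329 -0.99969177 -0.00128363]
 [-0.98476474  0.02464412 -0.1721368 ]
 [ 0.17211538 -0.00300376 -0.98507222]]
wrist [[297.31863964   0.         255.44793736]
 [  0.         297.31863964 188.76325305]
 [  0.           0.           1.        ]] [ 0.24134256 -0.55372691  0.3713632 ] [[ 0.28409539 -0.9587939  -0.00201729]
 [-0.91751304 -0.2724732   0.2897036 ]
 [-0.2783157  -0.08045257 -0.95711428]]
```

View pics/scene0.png

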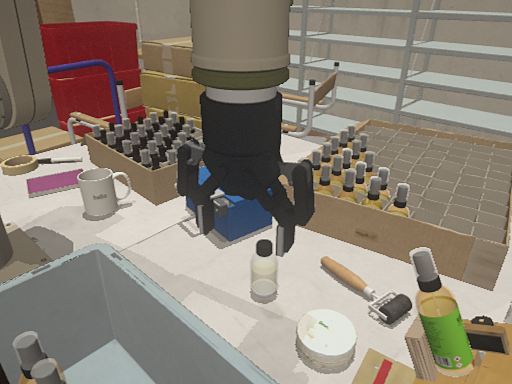

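View pics/top0.png

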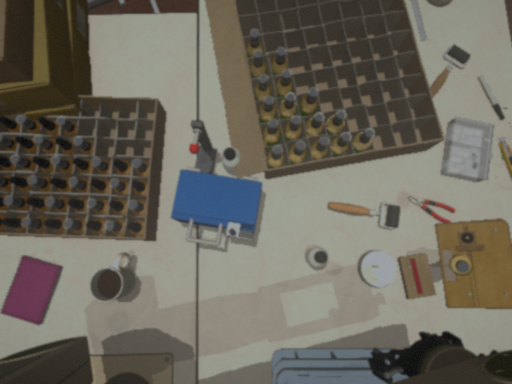

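The top view shows the box at about (218,200), its handle at about (205,235), the knob at (233,229) and the post at (200,145). The bottles stand at (230,157) and (317,257). I'll enlarge that region.

Run:
```python
import cv2
a=cv2.imread("pics/top0.png")[115:275,160:340]
cv2.imwrite("pics/topc.png",cv2.resize(a,None,fx=4,fy=3.75*1.0,interpolation=cv2.INTER_CUBIC)[:600])
```

```text
(no output)
```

View pics/topc.png

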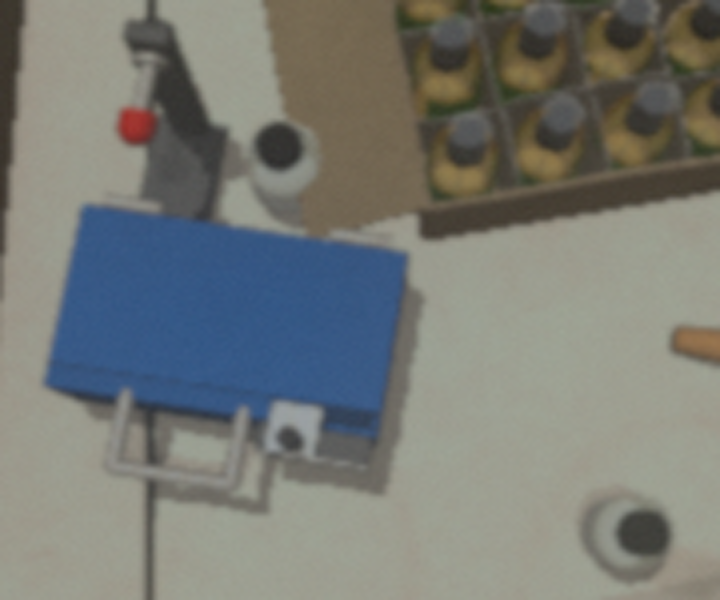

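View pics/wrist0.png

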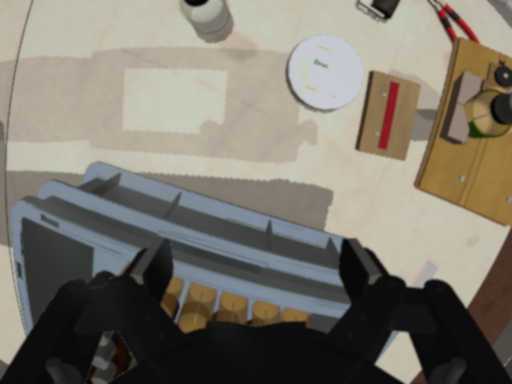

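The crop puts the lid's back corners at (85,205) and (408,255). The handle bar runs from (110,467) to (236,485), the knob top is at (289,438) and the nose at (137,125).

```bash
cat > h.py <<'E'
import numpy as np,cv2
def ray(name,px,z,f=None):
    f=f or np.load(f"pics/{name}.npz"); R=cv2.Rodrigues(f["rvec"])[0]; c=-R.T@np.ravel(f["tvec"])
    p=cv2.undistortPoints(np.array([[px]],float),f["intrinsics"],None).ravel()
    d=R.T@np.r_[p,1]; return c+d*(z-c[2])/d[2]
def proj(name,P):
    f=np.load(f"pics/{name}.npz"); return cv2.projectPoints(np.array(P,float).reshape(-1,3),f["rvec"],f["tvec"],f["intrinsics"],None)[0].reshape(-1,2)
E
python3 - <<'E'
from h import *
for n,p,z in [("lidTL",(85,205),.097),("lidTR",(408,255),.097),("lidBL",(45,383),.097),("lidBR",(378,433),.097),("hL",(110,467),.093),("hR",(236,485),.093),("knob",(289,438),.131),("nose",(137,125),.173),("oilb",(278,146),.105),("oila",(643,532),.105),("posttop",(150,32),.198)]:
    print(n,ray("top0",(160+p[0]/4,115+p[1]/3.75),z).round(4))
E
```

```text
lidTL [ 0.5465 -0.1427  0.097 ]
lidTR [ 0.5089 -0.3365  0.097 ]
lidBL [ 0.4322 -0.1203  0.097 ]
lidBR [ 0.396  -0.3157  0.097 ]
hL [ 0.379  -0.1582  0.093 ]
hR [ 0.366  -0.2319  0.093 ]
knob [ 0.392  -0.2656  0.131 ]
nose [ 0.5759 -0.1864  0.173 ]
oilb [ 0.5805 -0.2601  0.105 ]
oila [ 0.3315 -0.4659  0.105 ]
posttop [ 0.624  -0.1974  0.198 ]
```

Emit:
step_arm(motion=[0.05,0.3,-0.233,0,-62.5,0.05,0.3,-0.233,0,-62.5,0.05,0.3,-0.233,0,-62.5,0.05,0.3,-0.233,0,-62.5,0.05,0.3,-0.233,0,-62.5,0.05,0.3,-0.233,0,-62.5,0.05,0.3,-0.233,0,-62.5,0.05,0.3,-0.233,0,-62.5])

```text
t: 0.82
eef_pos: [0.3656, -0.3023, 0.3038]
eef_rot: [0.0, 0.798, 0.603, 0.0]
ft_force: [0.7, -0.5, 0.4]
finger_gap: 0.59
finger_force: 0.0
```

```bash
cat >> h.py <<'E'
def shift(P,yaw_y=-11.0,off=0.0):
    """tool-frame shift to bring TCP to P, turn to bring tool y to yaw_y deg"""
    from plant import r
    from scipy.spatial.transform import Rotation as Ro
    s=r.get_state(); q=s["eef_rot"]; M=Ro.from_quat([q[1],q[2],q[3],q[0]]).as_matrix()
    cur=np.degrees(np.arctan2(M[1,1],M[0,1]))
    print("t",round(s["t"],2),"pos",s["eef_pos"].round(4),"yawy",cur.round(2),"F",s["ft_force"].round(2),"gap",round(s["finger_gap"]*85.4,1),"ff",round(s["finger_force"],1),"qd",np.abs(s["qd"]).max().round(3))
    print("shift",(M.T@(np.array(P)-s["eef_pos"])).round(4),"turn",round(-(yaw_y-cur),2), "axes x",M[:,0].round(3))
E
python3 -c "
from h import *
shift([.392,-.2656,.26])"
```

```text
t 0.82 pos [ 0.3656 -0.3023  0.3038] yawy -15.82 F [ 0.69 -0.52  0.35] gap 50.4 ff 0.0 qd 1.035
shift [0.0425 0.0154 0.0438] turn -4.82 axes x [ 0.273  0.962 -0.   ]
```

Emit:
step_arm(motion=[0.05,0.042,0.015,0.044,-4.8,0.05,0.042,0.015,0.044,-4.8,0.05,0.042,0.015,0.044,-4.8,0.05,0.042,0.015,0.044,-4.8,0.05,0.042,0.015,0.044,-4.8])

```text
t: 1.23
eef_pos: [0.391, -0.2686, 0.2605]
eef_rot: [0.0, 0.774, 0.634, -0.0]
ft_force: [0.5, -0.9, 0.5]
finger_gap: 0.591
finger_force: 0.0
```

```bash
python3 -c "
from h import *
from plant import vision
shift([.392,-.2656,.181])
f=vision.grab_frame('wrist')
np.savez('pics/wrist1.npz',**{k:np.array(f[k]) for k in f})
cv2.imwrite('pics/wrist1.png',cv2.resize(f['img'],(768,576),interpolation=cv2.INTER_CUBIC))"
```

```text
t 1.23 pos [ 0.391  -0.2686  0.2605] yawy -11.37 F [ 0.52 -0.87  0.52] gap 50.4 ff 0.0 qd 0.02
shift [0.0032 0.0003 0.0795] turn -0.37 axes x [ 0.197  0.98  -0.001]
```

View pics/wrist1.png

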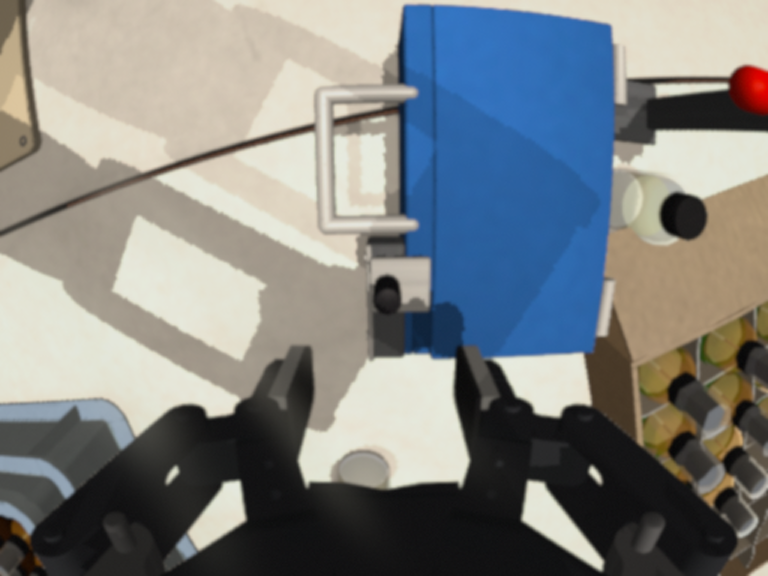

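The wrist view shows the tool squared to the box. The handle bar is centred at about (324,160), the knob's top at about (387,300), and the lid's back edge at about x=610.

```bash
cat >> h.py <<'E'
def fish(name,px,z,s=1.5):
    f=np.load(f"pics/{name}.npz"); K=f["intrinsics"]; R=cv2.Rodrigues(f["rvec"])[0]; c=-R.T@np.ravel(f["tvec"])
    v=(np.array(px)/s-K[:2,2])/K[0,0]; t=np.hypot(*v); d=R.T@np.r_[v/t*np.sin(t),np.cos(t)]
    return c+d*(z-c[2])/d[2]
E
python3 -c "
from h import *
for n,p,z in [('knobtop',(387,300),.131),('hT',(323,95),.093),('hB',(325,225),.093),('lidBL',(404,5),.097),('lidTL',(611,25),.097),('lidTR',(594,352),.097),('nose',(752,90),.173),('oilb',(686,216),.105)]: print(n,fish('wrist1',p,z).round(4))
"
```

```text
knobtop [ 0.3935 -0.2633  0.131 ]
hT [ 0.3807 -0.1596  0.093 ]
hB [ 0.3669 -0.228   0.093 ]
lidBL [ 0.4315 -0.1204  0.097 ]
lidTL [ 0.5466 -0.1419  0.097 ]
lidTR [ 0.5117 -0.3352  0.097 ]
nose [ 0.5743 -0.1869  0.173 ]
oilb [ 0.5773 -0.2573  0.105 ]
```

Emit:
step_arm(motion=[0.05,0.004,0.001,0.04,0,0.05,0.004,0.001,0.079,0,0.05,0.004,0.001,0.079,0,0.05,0.004,0.001,0.079,0,0,0.004,0.001,0.079,0,0,0.004,0.001,0.079,0,0,0.004,0.001,0.079,0,0,0.004,0.001,0.079,0])

```text
t: 1.95
eef_pos: [0.3934, -0.2653, 0.1831]
eef_rot: [0.001, 0.774, 0.634, -0.0]
ft_force: [-3.3, -0.3, 6.0]
finger_gap: 0.133
finger_force: 58.5
```

Emit:
step_arm(motion=[0,0,0,0,0,0,0,0,0,0,0,0,0,0,0])

```text
t: 2.2
eef_pos: [0.3934, -0.2653, 0.183]
eef_rot: [0.001, 0.774, 0.634, -0.0]
ft_force: [-1.9, -1.0, 6.1]
finger_gap: 0.132
finger_force: 58.5
```

Emit:
step_arm(motion=[0,-0.006,0,0,0,0,-0.012,0,0,0,0,-0.018,0,0,0,0,-0.024,0,0,0,0,-0.028,0,0,0,0,-0.028,0,0,0])

```text
t: 2.7
eef_pos: [0.3884, -0.2915, 0.183]
eef_rot: [0.0, 0.774, 0.634, 0.001]
ft_force: [0.2, 8.3, 9.7]
finger_gap: 0.139
finger_force: 59.0
```

Emit:
step_arm(motion=[0,-0.002,0,0,0,0,-0.004,0,0,0,0,-0.004,0,0,0,0,-0.004,0,0,0])

```text
t: 3.03
eef_pos: [0.3883, -0.2923, 0.1829]
eef_rot: [-0.002, 0.773, 0.634, 0.003]
ft_force: [2.9, 25.8, 17.0]
finger_gap: 0.136
finger_force: 59.6
```

```bash
python3 -c "
from h import *
from plant import vision
shift([.388,-.295,.181])
f=vision.grab_frame('wrist')
np.savez('pics/wrist2.npz',**{k:np.array(f[k]) for k in f})
cv2.imwrite('pics/wrist2.png',cv2.resize(f['img'],(768,576),interpolation=cv2.INTER_CUBIC)[:, :])"
```

```text
t 3.03 pos [ 0.3883 -0.2923  0.1829] yawy -11.29 F [ 2.87 25.82 17.02] gap 11.6 ff 59.6 qd 0.003
shift [-0.0027  0.0002  0.0019] turn -0.29 axes x [0.196 0.981 0.008]
```

View pics/wrist2.png

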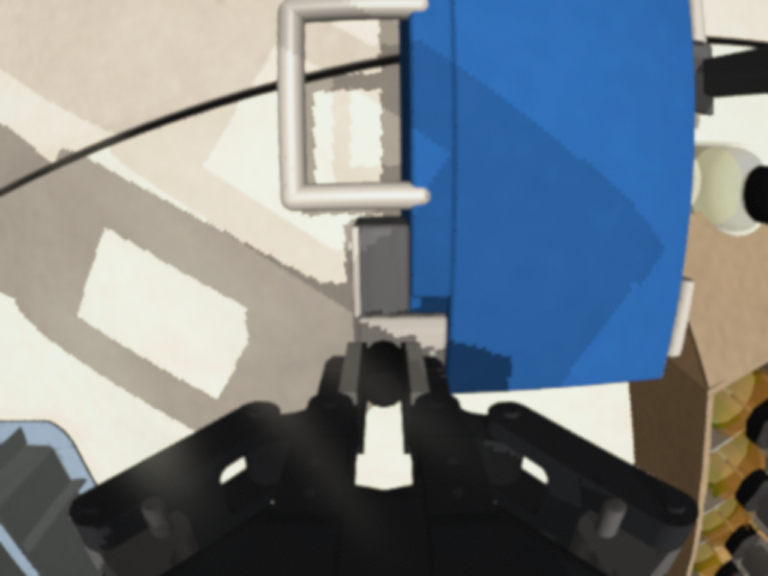

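The knob is held between the pads. The bolt plate's +y edge has moved from row 258 in the previous view to row 316 here, so I'll measure the travel from that.

```bash
python3 -c "
from h import *
u=np.array([.19,.982,0])
a=fish('wrist1',(430,258),.105);b=fish('wrist2',(447,315),.105);print(a,b,(b-a)@u)
a=fish('wrist1',(372,258),.105);b=fish('wrist2',(357,316),.105);print(a,b,(b-a)@u)
print(fish('wrist2',(385,362),.131)@u-fish('wrist1',(387,300),.131)@u)
print(fish('wrist2',(291,10),.093),fish('wrist2',(293,195),.093))
"
```

```text
[ 0.41833302 -0.25406746  0.105     ] [ 0.41375458 -0.27858652  0.105     ] -0.024947614342780592
[ 0.38887871 -0.24816554  0.105     ] [ 0.38252387 -0.27262406  0.105     ] -0.02522569235808719
-0.01634329365879686
[ 0.38092494 -0.15964353  0.093     ] [ 0.36792368 -0.2272686   0.093     ]
```

Emit:
step_arm(motion=[0.03,0.003,0,0,0,0.03,0.003,0,0,0,0.03,0.003,0,-0.003,0,0.03,0.003,0,-0.003,0])

```text
t: 3.42
eef_pos: [0.3874, -0.2934, 0.185]
eef_rot: [0.001, 0.774, 0.634, -0.0]
ft_force: [0.1, 0.4, 0.3]
finger_gap: 0.349
finger_force: 0.0
```

```bash
python3 -c "
from h import *
from plant import vision
shift([.388,-.295,.181])
f=vision.grab_frame('wrist')
np.savez('pics/wrist3.npz',**{k:np.array(f[k]) for k in f})
cv2.imwrite('pics/wrist3.png',cv2.resize(f['img'][150:300,170:370],(800,600),interpolation=cv2.INTER_CUBIC)[:, :])"
```

```text
t 3.42 pos [ 0.3874 -0.2934  0.185 ] yawy -11.37 F [0.12 0.41 0.32] gap 29.8 ff 0.0 qd 0.01
shift [-0.0014  0.0009  0.004 ] turn -0.37 axes x [ 0.197  0.98  -0.001]
```

View pics/wrist3.png

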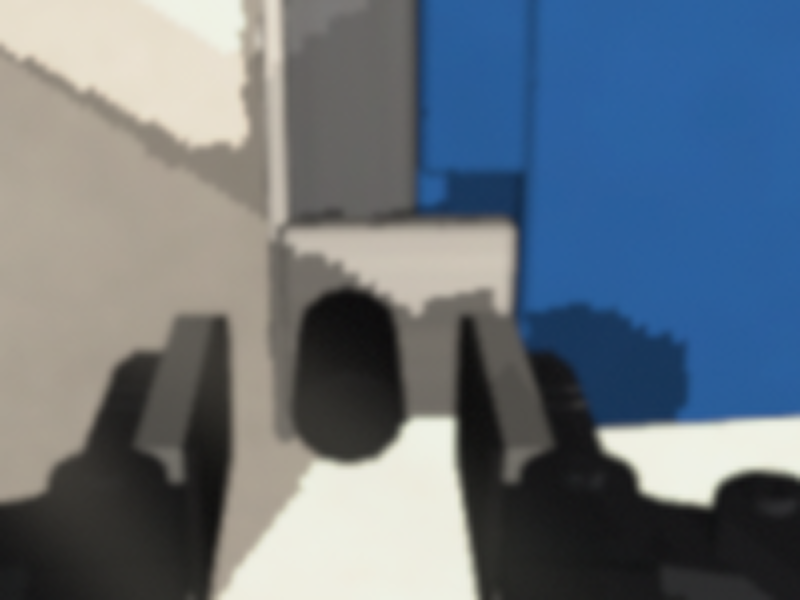

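The knob is free, with its top at about (350,410) in the crop and the plate's +y edge at row 222. I'll recompute the travel.

```bash
python3 -c "
from h import *
u=np.array([.19,.982,0])
c=lambda x,y:(170+x/4,150+y/4)
for p,z in [((350,410),.131),((515,220),.105),((285,222),.105)]:
  q=fish('wrist3',c(*p),z,1); print(q.round(4), (q@u).round(4))
for p,z in [((387,300),.131),((430,258),.105),((372,258),.105)]:
  q=fish('wrist1',p,z); print(q.round(4), (q@u).round(4))
"
```

```text
[ 0.3891 -0.2879  0.131 ] -0.2088
[ 0.4137 -0.2784  0.105 ] -0.1948
[ 0.3836 -0.2726  0.105 ] -0.1948
[ 0.3935 -0.2633  0.131 ] -0.1838
[ 0.4183 -0.2541  0.105 ] -0.17
[ 0.3889 -0.2482  0.105 ] -0.1698
```

Emit:
step_arm(motion=[0.03,0.006,0.001,0,0,0.03,0.006,0.001,0,0,0,0.006,0.001,0,0,0,0.006,0.001,0,0,0,0.006,0.001,0,0,0,0.006,0.001,0,0,0,0.006,0.001,0,0])

```text
t: 4.05
eef_pos: [0.3894, -0.287, 0.184]
eef_rot: [-0.0, 0.774, 0.634, 0.0]
ft_force: [0.3, 2.6, 3.7]
finger_gap: 0.139
finger_force: 58.5
```

Emit:
step_arm(motion=[0,-0.001,0,0,0,0,-0.002,0,0,0,0,-0.003,0,0,0,0,-0.003,0,0,0])

```text
t: 4.38
eef_pos: [0.3893, -0.2877, 0.1839]
eef_rot: [-0.002, 0.773, 0.634, 0.002]
ft_force: [2.3, 16.8, 10.2]
finger_gap: 0.138
finger_force: 59.3
```

Emit:
step_arm(motion=[0.03,0.003,0,0,0,0.03,0.003,0,0,0,0.03,0.003,0,-0.008,0,0.03,0.003,0,-0.008,0,0,0.003,0,-0.008,0,0,0.003,0,-0.008,0,0,0.003,0,-0.008,0,0,0.003,0,-0.008,0])

```text
t: 5.05
eef_pos: [0.3893, -0.2876, 0.1927]
eef_rot: [0.0, 0.774, 0.634, -0.0]
ft_force: [-2.9, 1.0, 7.0]
finger_gap: 0.127
finger_force: 58.6
```

Emit:
step_arm(motion=[0,0,0,0,0,0,-0.002,0,0,0,0,-0.004,0,0,0,0,-0.006,0,0,0,0,-0.006,0,0,0])

```text
t: 5.47
eef_pos: [0.3891, -0.2891, 0.1926]
eef_rot: [-0.003, 0.773, 0.634, 0.003]
ft_force: [2.2, 27.3, 18.3]
finger_gap: 0.125
finger_force: 59.8
```

```bash
python3 -c "
from h import *
from plant import vision
shift([.388,-.295,.181])
f=vision.grab_frame('wrist')
np.savez('pics/wrist4.npz',**{k:np.array(f[k]) for k in f})
cv2.imwrite('pics/wrist4.png',cv2.resize(f['img'][150:300,170:370],(800,600),interpolation=cv2.INTER_CUBIC)[:, :])"
```

```text
t 5.47 pos [ 0.3891 -0.2891  0.1926] yawy -11.3 F [ 2.25 27.25 18.31] gap 10.7 ff 59.8 qd 0.007
shift [-0.0061  0.0001  0.0115] turn -0.3 axes x [0.196 0.981 0.009]
```

View pics/wrist4.png

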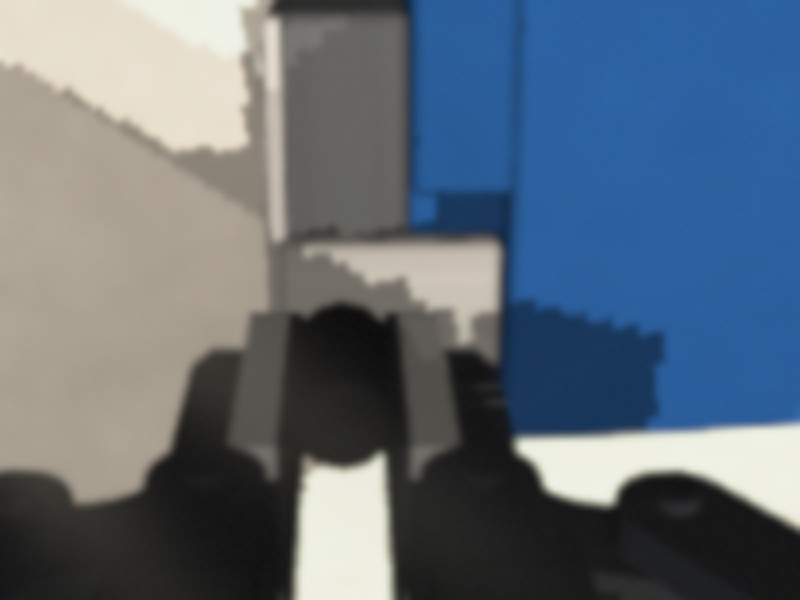

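```bash
python3 -c "
from h import *
u=np.array([.19,.982,0])
for n,L in [('wrist3',[((470,220),.105),((470,172),.097)]),('wrist4',[((470,238),.105),((470,192),.097),((342,300+0),.105),((342,415),.131)])]:
 for p,z in L:
  q=fish(n,(170+p[0]/4,150+p[1]/4),z,1); print(n,q.round(4),(q@u).round(4))
"
```

```text
wrist3 [ 0.4078 -0.2772  0.105 ] -0.1947
wrist3 [ 0.4093 -0.2733  0.097 ] -0.1906
wrist4 [ 0.4094 -0.2776  0.105 ] -0.1948
wrist4 [ 0.4109 -0.2736  0.097 ] -0.1906
wrist4 [ 0.3899 -0.2833  0.105 ] -0.2041
wrist4 [ 0.389  -0.2877  0.131 ] -0.2086
```

The gap from plate to lid edge is 4.1 mm, which matches 30 − 26, and the stall is hard, so the bolt is fully open. Next I release the knob, rise and move over the handle.

Emit:
step_arm(motion=[0.05,0.003,0,0,0,0.05,0.005,0,0,0,0.05,0.005,0,-0.035,0,0.05,0.005,0,-0.035,0,0.04,0.05,-0.03,-0.035,0,0.03,0.09,-0.033,-0.035,0,0.03,0.096,-0.033,-0.035,0,0.03,0.096,-0.033,-0.035,0])

```text
t: 6.18
eef_pos: [0.3746, -0.1899, 0.2266]
eef_rot: [-0.0, 0.773, 0.634, 0.0]
ft_force: [0.2, -0.2, 1.0]
finger_gap: 0.354
finger_force: 0.0
```

```bash
python3 -c "
from h import *
shift([.3738,-.194,.147])"
```

```text
t 6.18 pos [ 0.3746 -0.1899  0.2266] yawy -11.25 F [ 0.15 -0.22  0.99] gap 30.2 ff 0.0 qd 0.063
shift [-0.0042  0.0001  0.0796] turn -0.25 axes x [0.195 0.981 0.001]
```

Emit:
step_arm(motion=[0.03,-0.004,0,0.03,0,0.03,-0.004,0,0.06,0,0.03,-0.004,0,0.08,0,0.03,-0.004,0,0.08,0,0.03,-0.004,0,0.08,0,0,-0.004,0,0.08,0,0,-0.004,0,0.08,0,0,-0.004,0,0.08,0])

```text
t: 6.85
eef_pos: [0.3739, -0.197, 0.1488]
eef_rot: [0.0, 0.774, 0.634, -0.001]
ft_force: [-7.6, -0.0, 5.0]
finger_gap: 0.091
finger_force: 58.5
```

Emit:
step_arm(motion=[0,0,0,0,0,0,0,0,0,0,0,0,0,0,0])

```text
t: 7.1
eef_pos: [0.3739, -0.197, 0.1488]
eef_rot: [0.001, 0.774, 0.634, -0.001]
ft_force: [-7.8, 0.0, 5.3]
finger_gap: 0.094
finger_force: 58.5
```

```bash
python3 -c "
from h import *
from plant import r
shift([.3738,-.194,.147])
# arc in tool frame: tool y = box x, tool -z = up
for d in range(0,125,5):
  a=np.radians(d); print(d, round(a,2), round(162*(1-np.cos(a)),1), round(-162*np.sin(a),1))
"
```

```text
t 7.1 pos [ 0.3739 -0.197   0.1488] yawy -11.35 F [-7.84  0.01  5.28] gap 8.0 ff 58.5 qd 0.001
shift [ 0.0029 -0.0007  0.0017] turn -0.35 axes x [ 0.197  0.98  -0.002]
0 0.0 0.0 -0.0
5 0.09 0.6 -14.1
10 0.17 2.5 -28.1
15 0.26 5.5 -41.9
20 0.35 9.8 -55.4
25 0.44 15.2 -68.5
30 0.52 21.7 -81.0
35 0.61 29.3 -92.9
40 0.7 37.9 -104.1
45 0.79 47.4 -114.6
50 0.87 57.9 -124.1
55 0.96 69.1 -132.7
60 1.05 81.0 -140.3
65 1.13 93.5 -146.8
70 1.22 106.6 -152.2
75 1.31 120.1 -156.5
80 1.4 133.9 -159.5
85 1.48 147.9 -161.4
90 1.57 162.0 -162.0
95 1.66 176.1 -161.4
100 1.75 190.1 -159.5
105 1.83 203.9 -156.5
110 1.92 217.4 -152.2
115 2.01 230.5 -146.8
120 2.09 243.0 -140.3
```

Emit:
step_arm(motion=[0,0,-0.001,-0.005,0,0,0,0,-0.014,0,0,0,0.001,-0.021,0,0,0,0.0025,-0.028,0,0,0,0.004,-0.035,0,0,0,0.0055,-0.042,0,0,0,0.0098,-0.0554,0,0,0,0.0098,-0.0554,0])

```text
t: 7.77
eef_pos: [0.3834, -0.1986, 0.2051]
eef_rot: [-0.0, 0.774, 0.634, -0.001]
ft_force: [-11.0, -0.5, 3.5]
finger_gap: 0.087
finger_force: 59.4
```

Emit:
step_arm(motion=[0,0,0.0045,-0.013,0,0,0,0.011,-0.0255,0,0,0,0.0185,-0.0375,0,0,0,0.027,-0.0485,0,0,0,0.0365,-0.059,0,0,0,0.047,-0.0685,0,0,0,0.0585,-0.077,0,0,0,0.0585,-0.077,0])

```text
t: 8.43
eef_pos: [0.4412, -0.2098, 0.2848]
eef_rot: [0.0, 0.774, 0.634, -0.0]
ft_force: [-20.4, 7.0, 30.0]
finger_gap: 0.089
finger_force: 61.7
```

Emit:
step_arm(motion=[0,0,-0.002,-0.003,0,0.022,0,-0.002,-0.003,0,0.022,0,-0.002,-0.003,0,0.022,0,-0.002,-0.003,0])

```text
t: 8.77
eef_pos: [0.4391, -0.2092, 0.2828]
eef_rot: [0.0, 0.774, 0.634, 0.0]
ft_force: [-0.1, 0.1, 0.3]
finger_gap: 0.258
finger_force: 0.0
```

```bash
python3 -c "
from h import *
from plant import vision
shift([.3738,-.194,.147])
f=vision.grab_frame('scene')
cv2.imwrite('pics/scene5.png',cv2.resize(f['img'][90:290,130:350],(660,600),interpolation=cv2.INTER_CUBIC))"
```

```text
t 8.77 pos [ 0.4391 -0.2092  0.2828] yawy -11.36 F [-0.12  0.13  0.35] gap 22.0 ff 0.0 qd 0.006
shift [ 0.002  -0.0671  0.1357] turn -0.36 axes x [0.197 0.98  0.   ]
```

View pics/scene5.png

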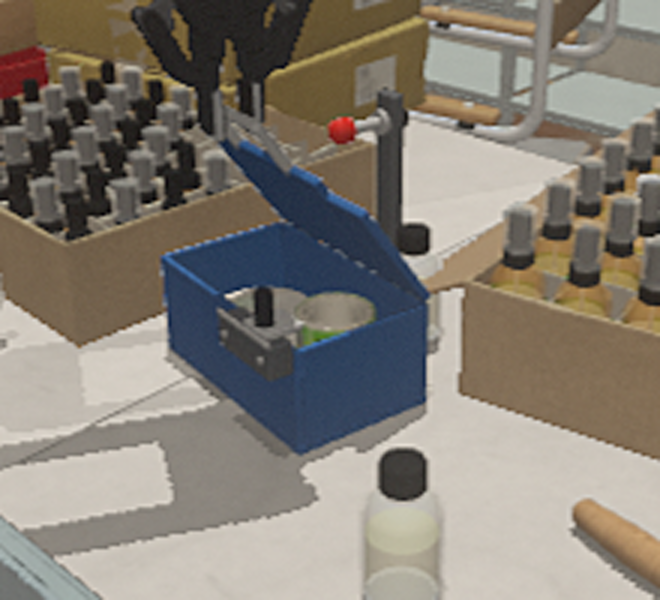

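The lid stays up at about 55° by its own friction, with the fingers loosely round the bar. I'll sweep on with this open cage.

Emit:
step_arm(motion=[0.022,0,0.006,-0.004,0,0.022,0,0.012,-0.0075,0,0.022,0,0.0245,-0.014,0,0.022,0,0.0375,-0.0195,0,0.022,0,0.051,-0.024,0,0.022,0,0.065,-0.027,0,0.022,0,0.079,-0.0285,0,0.022,0,0.087,-0.029,0])

```text
t: 9.48
eef_pos: [0.5258, -0.2267, 0.312]
eef_rot: [0.0, 0.774, 0.634, 0.0]
ft_force: [-1.7, 1.0, 0.6]
finger_gap: 0.257
finger_force: 1.1
```

Emit:
step_arm(motion=[0.022,0,0,0,0,0.022,0,0,0,0])

```text
t: 9.65
eef_pos: [0.5245, -0.2264, 0.3109]
eef_rot: [-0.0, 0.774, 0.634, -0.0]
ft_force: [0.1, 1.0, -0.3]
finger_gap: 0.252
finger_force: 0.0
```

Emit:
step_arm(motion=[0.022,0,0.003,0,0,0.022,0,0.006,0,0,0.022,0,0.009,0.0002,0,0.022,0,0.012,0.0004,0,0.022,0,0.015,0.0007,0,0.022,0,0.018,0.001,0,0.022,0,0.021,0.0014,0,0.022,0,0.021,0.0014,0])

```text
t: 10.32
eef_pos: [0.5453, -0.2306, 0.3097]
eef_rot: [0.0, 0.774, 0.634, 0.0]
ft_force: [-0.3, 0.4, 0.0]
finger_gap: 0.26
finger_force: 0.0
```

Emit:
step_arm(motion=[0.022,0,0.0015,0.0002,0,0.022,0,0.003,0.0004,0,0.022,0,0.0045,0.0006,0,0.022,0,0.006,0.0009,0])

```text
t: 10.65
eef_pos: [0.5508, -0.2317, 0.309]
eef_rot: [0.0, 0.774, 0.634, 0.0]
ft_force: [-1.5, 0.2, 1.3]
finger_gap: 0.252
finger_force: 0.9
```

Emit:
step_arm(motion=[0.022,0,0.0015,0.0003,0,0.022,0,0.003,0.0006,0,0.022,0,0.0045,0.0009,0,0.022,0,0.006,0.0012,0])

```text
t: 10.98
eef_pos: [0.5567, -0.2329, 0.3078]
eef_rot: [0.0, 0.774, 0.634, 0.0]
ft_force: [-0.9, 0.7, 1.3]
finger_gap: 0.263
finger_force: 0.8
```

Emit:
step_arm(motion=[0.022,0,0.0015,0.0003,0,0.022,0,0.003,0.0007,0,0.022,0,0.0045,0.001,0,0.022,0,0.006,0.0014,0])

```text
t: 11.32
eef_pos: [0.5626, -0.2341, 0.3063]
eef_rot: [-0.0, 0.774, 0.634, -0.0]
ft_force: [-2.1, 1.0, 1.1]
finger_gap: 0.261
finger_force: 0.8
```

Emit:
step_arm(motion=[0.022,0,0.0015,0.0004,0,0.022,0,0.003,0.0008,0,0.022,0,0.0045,0.0012,0,0.022,0,0.006,0.0016,0])

```text
t: 11.65
eef_pos: [0.5685, -0.2353, 0.3047]
eef_rot: [0.0, 0.774, 0.634, 0.0]
ft_force: [-1.5, 0.3, 0.7]
finger_gap: 0.256
finger_force: 0.8
```

Emit:
step_arm(motion=[0.022,0,0.0015,0.0004,0,0.022,0,0.003,0.0008,0,0.022,0,0.0045,0.0013,0,0.022,0,0.006,0.0018,0,0.022,0,0.006,0.0018,0])

```text
t: 12.07
eef_pos: [0.5744, -0.2365, 0.3028]
eef_rot: [-0.0, 0.774, 0.634, 0.0]
ft_force: [-0.2, -0.5, 0.9]
finger_gap: 0.259
finger_force: 0.2
```

Emit:
step_arm(motion=[0.022,0,0.0015,0.0005,0,0.022,0,0.003,0.001,0,0.022,0,0.0045,0.0015,0,0.022,0,0.006,0.002,0,0.022,0,0.006,0.002,0])

```text
t: 12.48
eef_pos: [0.5799, -0.2376, 0.301]
eef_rot: [-0.0, 0.774, 0.634, -0.0]
ft_force: [-5.2, 1.3, 3.4]
finger_gap: 0.254
finger_force: 2.6
```

Emit:
step_arm(motion=[0.022,0,0.001,0.0003,0,0.022,0,0.002,0.0007,0,0.022,0,0.002,0.0007,0,0.022,0,0.002,0.0007,0,0.022,0,0.002,0.0007,0])

```text
t: 12.9
eef_pos: [0.5815, -0.2379, 0.3005]
eef_rot: [-0.001, 0.774, 0.634, -0.001]
ft_force: [-6.7, 2.5, 4.2]
finger_gap: 0.254
finger_force: 3.8
```

```bash
python3 -c "
from h import *
from plant import vision
shift([.3738,-.194,.147])
f=vision.grab_frame('scene')
cv2.imwrite('pics/scene6.png',cv2.resize(f['img'][70:240,150:370],(776,600),interpolation=cv2.INTER_CUBIC))"
```

```text
t 12.9 pos [ 0.5815 -0.2379  0.3005] yawy -11.36 F [-6.67  2.51  4.2 ] gap 21.7 ff 3.8 qd 0.001
shift [ 0.0021 -0.212   0.1538] turn -0.36 axes x [0.197 0.98  0.   ]
```

View pics/scene6.png

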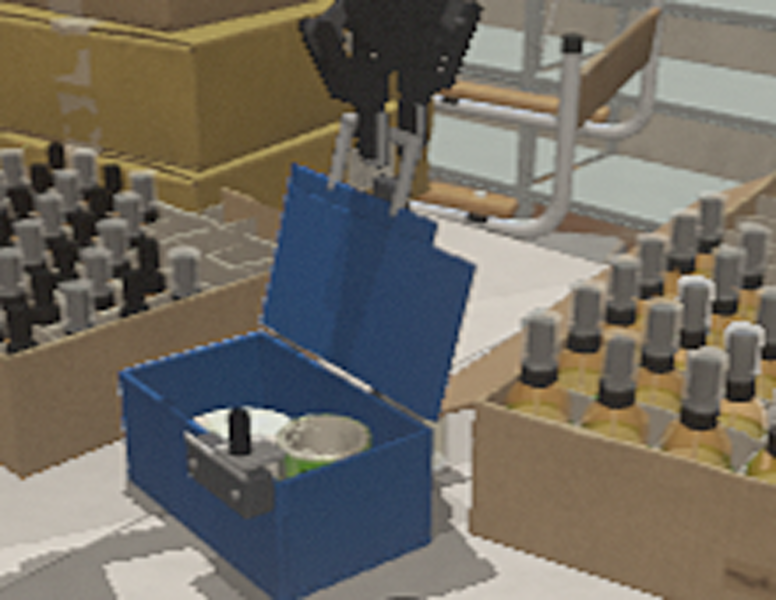

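The fingers feel about 8 N along the lid's path, which puts roughly 12 N on the nose, within the right range. I'll ease off slowly, then open and rise.

Emit:
step_arm(motion=[0.022,0,-0.001,-0.0003,0,0.022,0,-0.002,-0.0006,0,0.022,0,-0.003,-0.0009,0,0.022,0,-0.004,-0.0012,0,0.022,0,-0.005,-0.0015,0,0.022,0,-0.006,-0.0018,0,0.022,0,-0.007,-0.002,0,0.022,0,-0.007,-0.002,0])

```text
t: 13.62
eef_pos: [0.5753, -0.2367, 0.3025]
eef_rot: [0.0, 0.774, 0.634, 0.0]
ft_force: [0.4, 0.2, 0.2]
finger_gap: 0.257
finger_force: 0.0
```

Emit:
step_arm(motion=[0.05,0,0,0,0,0.05,0,0.003,0,0,0.05,0,0.003,0,0,0.05,0,0.003,-0.02,0,0.05,0,0.003,-0.05,0,0.05,0,0.003,-0.08,0,0.05,0,0.003,-0.1,0,0.05,0,0.003,-0.1,0])

```text
t: 14.28
eef_pos: [0.5794, -0.2378, 0.409]
eef_rot: [0.004, 0.774, 0.634, 0.002]
ft_force: [0.0, 0.0, 1.1]
finger_gap: 0.589
finger_force: 0.0
```

```bash
python3 -c "
from h import *
from plant import vision
shift([.3738,-.194,.147])
a=vision.grab_frame('scene')['img'][70:240,150:370]
b=vision.grab_frame('top')['img'][115:275,140:340]
f=lambda i:cv2.resize(i,(400,320),interpolation=cv2.INTER_CUBIC)
cv2.imwrite('pics/end.png',np.hstack([f(a),f(b)]))"
```

```text
t 14.28 pos [ 0.5794 -0.2378  0.409 ] yawy -11.35 F [0.05 0.01 1.06] gap 50.3 ff 0.0 qd 0.07
shift [ 0.0031 -0.2125  0.2601] turn -0.35 axes x [ 0.197  0.98  -0.002]
```

View pics/end.png

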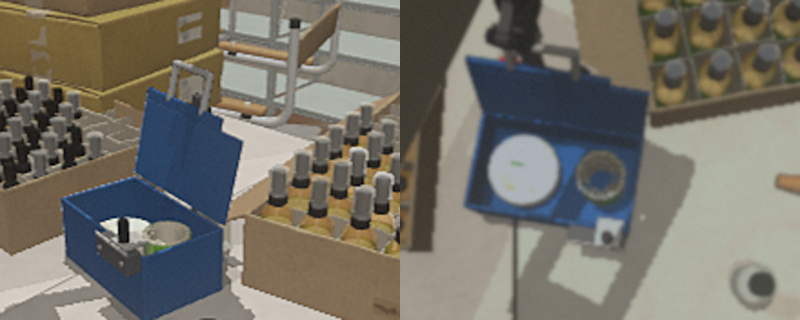

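The end view shows the lid leaning back at the red nose near (508,60) and the knob pulled to the end near (608,237). The visible bottle still stands and the gripper is clear.

```bash
python3 -c "
from plant import r
print(r.job_done())"
```

```text
the job is handed in; nothing more can be done
None
```

I handed the job in at about 14 s: the bolt is at its end stop, the lid was pressed on the buffer with an estimated 12 N and left leaning on it, and neither bottle was touched, though oil_b is hidden in the final views; the hand-in gave no verdict.

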